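# Fetch the pipe coupling from behind the can and tub

### The job

The brown pipe coupling stands hemmed in at the back of the blue stock bay. Clear the green spray can, the yellow grease tub and the tape measure out of the bay onto the black rubber mat, standing upright, with the coupling still in its place; then fetch the coupling and seat it upright in the locating ring of the metal nest. Then put the can, the tub and the tape measure back into the bay, each upright and exactly where it stood before (the tape measure lying the way it did), let go of everything, and disturb nothing else.

Things in the scene. Friction and masses are not known exactly. Their poses are not given: they have to be found in the camera images.
- stock_bay: Fixed blue sheet-steel tray, 176 (x) x 226 (y) mm, floor 3 mm thick; lip 3 mm thick, 16 mm high along the back (+x) and both sides, none in front. Origin: centre of its underside, on the bench. The coupling stands at about (30, 0) mm in its frame, the things in its way at about (-40, 0), (30, 68) and (30, -68) mm in any order, too close for a gripper to get round the coupling.
- side_mat: Fixed black rubber mat with an orange border line, 200 x 200 mm, 8 mm thick: the side area. Origin: centre of its underside, on the bench; x and y along its edges. The three cleared things must stand with their origins over it.
- nest: Fixed aluminium plate, 100 x 100 x 10 mm, with a brass locating ring on it: ring 62 mm inside, 72 mm outside, 10 mm high above the plate, so its rim is 20 mm above the bench. Four dark screw heads, 6 mm high, in the plate's corners. Origin: centre of its underside, on the bench.
- nest_seat (a point): Centre of the seat inside the brass ring, on the plate's upper face (10 mm above the bench).
- coupling: Brown pipe coupling, an upright cylinder (solid for grasping) 48 mm across and 42 mm high, 0.36 kg. Origin: centre of its underside.
- spray_can: Dark green spray can with an orange-red label band and a white cap, upright, 65 mm across, 190 mm high with the cap, about 0.34 kg. Straight-sided up to about 150 mm. Origin: centre of its underside.
- grease_tub: Plain yellow grease tub with a ribbed black screw lid, upright, 56 mm across and straight-sided up to 100 mm, lid 54 mm across, 120 mm high in all, about 0.3 kg. Origin: centre of its underside.
- tape_measure: Yellow and black tape measure standing on its edge, 0.28 kg. Its case reaches from -17 to +14 mm along its x (31 mm thick: grasp across x), -24 to +46 mm along its y and up to 52 mm in z (62 with the details). Origin: on its underside; the middle of the case is at about (-1.5, 11) mm. It lies with its y axis pointing about to the bay's front.
- strap_ring: Black pipe strap ring, 67 mm across, 22 mm high, lying at the back left of the bench: a bystander, loose, to be left alone. Origin: centre of its underside.
- tape_middle (a point): Middle of the tape measure's case, at the height of its underside; (-1.5, 11) mm in the tape measure's own frame.

How it is judged:
By the outcome, as a careful person would: the job done as asked, in the order asked, and still so for the second after the job is handed in, with the robot touching nothing.
It also fails if it takes over 144 s, if anything falls off the work surface, if the arm or the gripper's body presses on something with over 40 N, if the wrist force passes 120 N, or if a joint passes its speed limit or range.

### The arm

A 6-joint arm with a two-finger parallel gripper is mounted at the origin on a cart in front of the work surface, level with it; the furniture and walls round the work are solid. World frame = base frame: x ahead of the robot, y to its left, z up, the work surface at z = 0. Lengths are in mm, angles in rad, forces in N, time in s.
With the tool pointing down it reaches from about 350 to 925 mm from the base axis. Payload 6.4 kg.
Tool frame: the origin (TCP) lies between the finger pads; the fingertips stand 22 mm ahead of it and the grasp point (between the pads) lies 3 mm ahead of it (arm.finger_overhang is the distance from the TCP to the fingertips, in mm); z points along the fingers, y is the line along which they close (so a half turn about z gives the same grasp; the last joint's range is limited). The gripper opens to 94 mm and grips with 3 to 60 N. Pads are 16 mm wide; open, the fingers measure 119 mm over their backs; the gripper's body (75 mm by 177 mm) begins 78 mm behind the grasp point.
Start: joints at [1.175, 0.245, 1.558, -0, 1.339, -0.174], TCP at [142.987, 634.089, 227.455] pointing down, gripper open.
Joint ranges: [-3.13, 3.13], [-1.02, 2.26], [0.13, 2.54], [-0.95, 4.09], [0.21, 2.88], [-2.74, 2.74]. Speed limits (rad/s): [2.57, 2.57, 3.14, 3.14, 3.14, 3.14].

### API

Orientations are given as a rotation vector (axis times angle).
In Python, from plant import arm gives the robot as it stands. The module is installed in compiled form; this text tells all that it offers.
- The arm moves only by the tool step_arm, never from a script. Its argument "steps" is text: rows parted by semicolons, each of 5 numbers parted by spaces: the opening, from 0 (shut) to 1 (fully open), then the shift along the tool's x, y, z in units of 25 mm (1.0 is 25 mm), then the turn about the tool's z in units of 0.08 rad (1.0 is 0.08 rad). In form: claw x y z spin; .... A call has 1 to 8 rows; each row shifts and turns the commanded pose from where the row before left it, along the tool's axes as they then stand; what a row does not reach is not made up. A row lasts 1/10 s, in which the tool goes at most 50 mm and 8.59 degrees, less where a joint would pass 70% of its speed; a pose out of reach is approached as far as the arm can. A call with a number of a shift or a turn outside -1 to 1 is refused whole. A call with a gripper value outside its range is refused whole. The fingers move at their own pace and stop on an object; "force" is the grip in N (left out, the last holds). Time passes only in rows, so rows that do not move let the fingers close. It gives the time, the measured TCP pose, the force, the opening and the grip force at its end, in the units of the state.
- arm.read_state(): the state, without advancing time (a new reading comes with each control period).
- arm.grab_frame(name): name is "scene" or "side" or "wrist"; returns a dict with "pixels" (420x560x3 uint8, red, green, blue), "intrinsics" (3x3 intrinsics, pixels), "origin" and "attitude" of the camera in the world. Camera axes: x right, y down, z forward; pixel columns grow to the right and rows downward; lengths in mm; the calibration is good to about 2 mm. A picture is of the moment at which its call begins. There is no depth.
- arm.job_done(): hands the job in; it is judged then, once.
Trained networks look in the newest picture that a camera, given by its name, has taken for a name from the list of things; names that differ only in an ending like _2 or _b are one class to them, and where a whole thing is asked for, a point or a joint stands for the part that bears it (a point fixed in the world has none). Each returns a list of dicts, best first, with "score" (0 to 1); they miss things now and then, are a little off and sometimes report something else, mostly with a low value. They report only what shows in the picture. A call takes as long as a camera call.
- arm.outline_of(camera, label): "mask" (420x560 bool, what is visible of it).
- arm.landmark_of(camera, label): "xyz" ([x, y, z] in mm, in world coordinates, good to about 4 mm: a listed point, or the origin of a listed thing).
The state is a dict: "time_s": time; "joint_positions": joint angles; "dq": joint speeds; "joint_efforts": joint torques, N m; "tool_pos": TCP position; "tcp_rot": TCP orientation; "contact_force": force on the tool from outside, world axes, zero at the start; "ft_torque": the same for the moment, N m; "finger_gap": finger opening in mm; "gripper_force": force on a finger pad.
Only numpy, scipy, OpenCV 4.12 (cv2) and the standard library are available. Lean on these libraries where they do the work, as an engineer would, in place of code of your own. Each camera call takes 0.05 s, during which the arm holds its last target. There are 200 camera calls.

## Working session

There is one attempt and no reset: what is moved stays moved. The work goes in short steps, Python scripts to look and compute and a tool call to move; the robot and the scene stay as the last step left them, time stands still between calls to the robot, and variables do not carry over. Pictures are saved under pics/ and viewed, at most 14 in all, crops included, and the job is handed in when it is done.

Besides the shell and the picture viewer there is one more tool, called after "Request:" by a JSON object that holds its "fn" and its "kwargs". step_arm: Moves the arm, as the interface text tells. Its arguments: {"type":"object","properties":{"steps":{"type":"string"},"force":{"type":"number"}},"required":["steps"]}

```bash
mkdir -p pics; ls; python3 - <<'E'
from plant import arm
import cv2,numpy as np
np.set_printoptions(precision=3,suppress=True)
s=arm.read_state();print(s['time_s'],s['tool_pos'],s['tcp_rot'],s['finger_gap'],arm.finger_overhang)
for c in ["scene","side","wrist"]:
    f=arm.grab_frame(c);cv2.imwrite(f'pics/a_{c}.png',f['pixels'][:,:,::-1])
    print(c,f['origin'],f['intrinsics'][0],f['attitude'])
    for n in ["stock_bay","side_mat","nest","nest_seat","coupling","spray_can","grease_tub","tape_measure","tape_middle","strap_ring"]:
        print(n,[(round(d['score'],2),np.array(d['xyz']).round(1)) for d in arm.landmark_of(c,n)[:2]])
E
```

```text
pics
0.0 [142.771 633.556 226.365] [-0.348 -3.122  0.003] 94.1242831774124 22.0
scene [   1.471 -536.631  657.278] [502.37    0.    272.513] [-2.06   0.817 -0.405]
stock_bay [(0.81, array([480.8,  24.3,   1. ]))]
side_mat [(0.7, array([527.7, 297. ,  -1.9]))]
nest [(0.83, array([ 479.3, -180.8,    2.9]))]
nest_seat [(0.81, array([ 478.8, -176.5,    7.4]))]
coupling [(0.74, array([510.5,  19. ,   3.3]))]
spray_can [(0.86, array([445.3,  28.6,   5.8])), (0.49, array([704.4, 387.4,   5.1]))]
grease_tub [(0.68, array([522.7,  88.6,   1.2]))]
tape_measure [(0.6, array([502.8, -45.4,   4. ]))]
tape_middle [(0.76, array([487.5, -43.4,   1.8]))]
strap_ring []
side [1165.738  -41.943 1047.035] [427.717   0.    282.951] [-2.1   -1.653  0.438]
stock_bay []
side_mat [(0.75, array([527.2, 299.3,  -0.2]))]
nest [(0.94, array([ 474.8, -178.8,   -1.2]))]
nest_seat [(0.77, array([ 478.8, -181.3,    9.1]))]
coupling [(0.81, array([508.6,  20. ,   1. ]))]
spray_can [(0.76, array([444.4,  27. ,   2.1]))]
grease_tub [(0.55, array([524. ,  95.1,  -1.2]))]
tape_measure [(0.85, array([500.8, -48.8,   2.7]))]
tape_middle [(0.82, array([492.9, -43.5,   3.1]))]
strap_ring []
wrist [ 61.601 653.811 384.68 ] [363.862   0.    278.795] [2.269 1.814 0.263]
stock_bay []
side_mat []
nest []
nest_seat []
coupling []
spray_can []
grease_tub []
tape_measure []
tape_middle []
strap_ring []
```

View pics/a_scene.png

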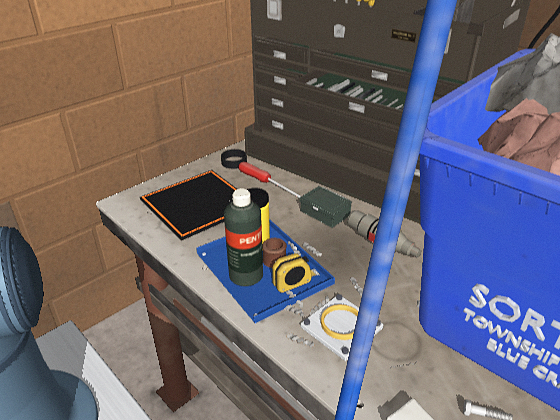

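View pics/a_side.png

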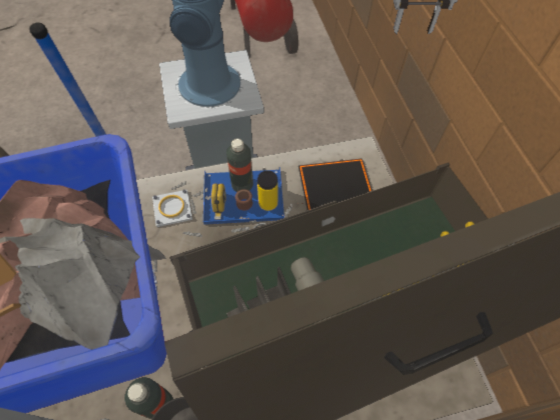

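View pics/a_wrist.png

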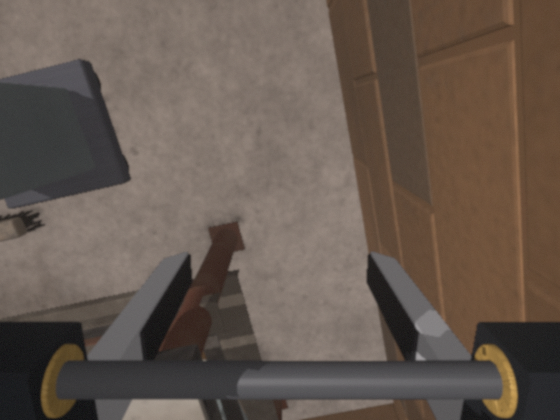

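The pictures show the bay at about scene (265,275), with the can in front, the tub behind, and the tape on the right. The nest is at (335,325), next to a blue pole, and the mat is at (190,200). Next I'll locate the pole and the chest drawer, and refine the bay and mat yaw.

```bash
cat > h.py <<'E'
from plant import arm
import cv2,numpy as np
from scipy.spatial.transform import Rotation as Ro
np.set_printoptions(precision=2,suppress=True)
class Cam:
    def __init__(s,n):
        f=arm.grab_frame(n);s.n=n;s.px=f['pixels'];s.K=np.array(f['intrinsics']);s.o=np.array(f['origin']);s.R=Ro.from_rotvec(f['attitude']).as_matrix()
    def ray(s,u,v): return s.R@np.linalg.inv(s.K)@np.array([u,v,1.])
    def onz(s,u,v,z): d=s.ray(u,v);return s.o+d*(z-s.o[2])/d[2]
    def proj(s,p): q=s.K@(s.R.T@(np.array(p,float)-s.o));return q[:2]/q[2]
def tri(c1,p1,c2,p2):
    A=np.stack([c1.ray(*p1),-c2.ray(*p2)],1);t=np.linalg.lstsq(A,c2.o-c1.o,rcond=None)[0]
    a=c1.o+A[:,0]*t[0];b=c2.o-A[:,1]*t[1];return (a+b)/2,np.linalg.norm(a-b)
def rect(c,n,z):
    m=arm.outline_of(c.n,n)
    if not m: return None
    ps=np.argwhere(m[0]['mask'])[:,::-1]
    w=np.array([c.onz(u,v,z)[:2] for u,v in ps],np.float32)
    return m[0]['score'],cv2.minAreaRect(w)
E
python3 - <<'E'
from h import *
a,b=Cam('scene'),Cam('side')
for n,z in [('stock_bay',3),('side_mat',8),('nest',10)]:
    for c in(a,b): print(n,c.n,rect(c,n,z))
# pole
n1=np.cross(a.ray(345,420),a.ray(450,0));n2=np.cross(b.ray(40,30),b.ray(100,135))
d=np.cross(n1,n2);p=np.linalg.lstsq(np.stack([n1,n2]),np.array([n1@a.o,n2@b.o]),rcond=None)[0]
for z in(0,200,400,600,800): print('pole',p+d*(z-p[2])/d[2])
for q in[(247,148),(420,200),(232,158)]: print('chest base',a.onz(*q,0))
for z in(100,200,300,400,500):print('drawer edge z',z,b.onz(175,260,z),b.onz(445,168,z),[a.proj(b.onz(*q,z)) for q in((175,260),(445,168))])
E
```

```text
stock_bay scene (0.64, ((488.2873229980469, 28.390892028808594), (243.78973388671875, 187.34104919433594), 79.80335998535156))
stock_bay side (0.74, ((483.777587890625, 23.095428466796875), (228.28590393066406, 179.26885986328125), 81.05046844482422))
side_mat scene (0.82, ((523.2021484375, 291.37481689453125), (206.91390991210938, 202.49612426757812), 84.25993347167969))
side_mat side (0.62, ((502.3734130859375, 298.96600341796875), (203.77764892578125, 154.9937744140625), 85.19113159179688))
nest scene (0.97, ((475.6815185546875, -182.82083129882812), (106.36595153808594, 102.25582122802734), 0.4000367522239685))
nest side (0.56, ((480.22979736328125, -180.78443908691406), (105.71216583251953, 99.93350219726562), 0.7515041828155518))
pole [ 335.36 -306.96    0.  ]
pole [ 393.94 -291.76  200.  ]
pole [ 452.52 -276.56  400.  ]
pole [ 511.11 -261.36  600.  ]
pole [ 569.69 -246.16  800.  ]
chest base [780.59 419.48   0.  ]
chest base [903.15 -55.05   0.  ]
chest base [715.4  404.73   0.  ]
drawer edge z 100 [ 691.2  -176.11  100.  ] [585.3 580.  100. ] [array([419.04, 226.44]), array([148.9 , 118.03])]
drawer edge z 200 [ 741.31 -161.94  200.  ] [646.59 514.32 200.  ] [array([436.98, 166.53]), array([177.98,  81.67])]
drawer edge z 300 [ 791.42 -147.78  300.  ] [707.88 448.65 300.  ] [array([455.82, 103.66]), array([210.18,  41.42])]
drawer edge z 400 [ 841.52 -133.61  400.  ] [769.17 382.98 400.  ] [array([475.6,  37.6]), array([246.02,  -3.39])]
drawer edge z 500 [ 891.63 -119.44  500.  ] [830.46 317.31 500.  ] [array([496.42, -31.9 ]), array([286.17, -53.58])]
```

```bash
python3 - <<'E'
import cv2
i=cv2.imread('pics/a_scene.png');cv2.imwrite('pics/b.png',cv2.resize(i[0:230,230:510],None,fx=2.6,fy=2.6,interpolation=cv2.INTER_CUBIC))
E
```

```text
(no output)
```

View pics/b.png

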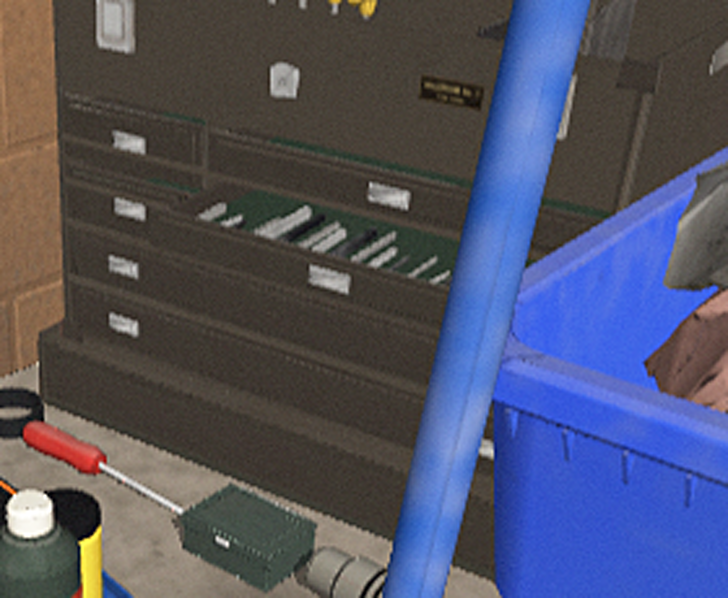

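The chest front (x ≥ 780) and the pole (at least 80 mm from the nest) are clear of the work area. The bay yaw is about -9°. I'll align the tool with it and fly to a point above the can.

Request:
{"fn": "step_arm", "kwargs": {"steps": "1 0 0 -1 -0.8; 1 -0.65 -0.92 -0.5 0; 1 -0.65 -0.92 -0.5 0; 1 -0.65 -0.92 -0.5 0; 1 -0.65 -0.92 -0.5 0; 1 -0.65 -0.92 0 0; 1 -0.65 -0.92 0 0; 1 -0.65 -0.92 0 0", "force": 30}}

```text
time_s: 2.85
tool_pos: [230.4, 456.2, 302.7]
tcp_rot: [0.247, 3.131, 0.001]
contact_force: [-0.7, -0.4, 0.2]
finger_gap: 93.9
gripper_force: 0.0
```

Request:
{"fn": "step_arm", "kwargs": {"steps": "1 -0.65 -0.92 0 0; 1 -0.65 -0.92 0 0; 1 -0.65 -0.92 0 0; 1 -0.65 -0.92 0 0; 1 -0.65 -0.92 0 0; 1 -0.65 -0.92 0 0; 1 -0.65 -0.92 0 0; 1 -0.65 -0.92 0 0"}}

```text
time_s: 3.65
tool_pos: [329.8, 254.1, 302.7]
tcp_rot: [0.247, 3.131, 0.001]
contact_force: [-0.0, 1.4, -0.5]
finger_gap: 93.9
gripper_force: 0.0
```

Request:
{"fn": "step_arm", "kwargs": {"steps": "1 -0.65 -0.92 0 0; 1 -0.65 -0.92 0 0; 1 -0.65 -0.92 0 0; 1 -0.65 -0.92 0 0; 1 -0.65 -0.92 0 0; 1 -0.4 -0.92 0 0; 1 0 0 0 0; 1 0 0 0 0"}}

```text
time_s: 4.45
tool_pos: [397.9, 104.5, 302.5]
tcp_rot: [-0.249, -3.132, -0.001]
contact_force: [-0.8, 1.1, 0.1]
finger_gap: 93.8
gripper_force: 0.0
```

```bash
cat >> h.py <<'E'
def st():
    s=arm.read_state();R=Ro.from_rotvec(s['tcp_rot']).as_matrix()
    print('t',round(s['time_s'],2),'tcp',np.array(s['tool_pos']),'ydeg',np.degrees(np.arctan2(R[1,1],R[0,1])).round(2),'z',R[:,2],'gap',round(s['finger_gap'],1),'F',np.array(s['contact_force']),round(s['gripper_force'],1));return s,R
def go(s,R,t): print('units to',t,R.T@(np.array(t)-s['tool_pos'])/25)
def lm(c,ns):
    for n in ns: print(c,n,[(round(d['score'],2),np.array(d['xyz']).round(1)) for d in arm.landmark_of(c,n)[:2]])
E
python3 - <<'E'
from h import *
s,R=st()
w=Cam('wrist');cv2.imwrite('pics/w1.png',w.px[:,:,::-1])
lm('wrist',["stock_bay","coupling","spray_can","grease_tub","tape_measure","tape_middle"])
E
```

```text
t 4.45 tcp [397.85 104.5  302.5 ] ydeg 80.89 z [ 0.  0. -1.] gap 93.8 F [-0.84  1.06  0.05] 0.0
wrist stock_bay []
wrist coupling [(0.71, array([512.1,  18. ,   2.3]))]
wrist spray_can [(0.76, array([439.4,  29.9,   4.8]))]
wrist grease_tub [(0.94, array([523. ,  91.4,   1. ]))]
wrist tape_measure [(0.73, array([497.6, -48.7,   2.5]))]
wrist tape_middle []
```

View pics/w1.png

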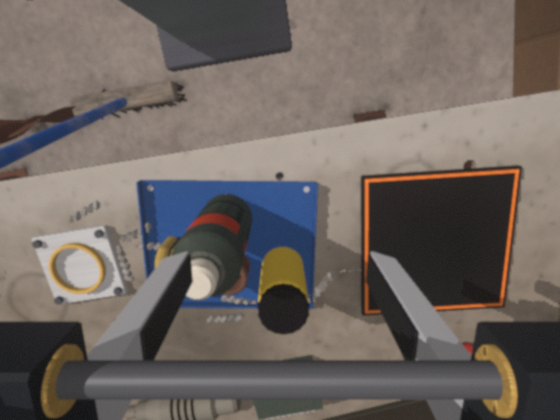

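The wrist view shows the bay at (140–318,180–308), the can cap at (203,280), the tub lid at (283,305), the mat at (440,240) and the nest ring at (77,267). I'll refine the positions by fitting cylinder silhouettes.

```bash
cat >> h.py <<'E'
from scipy.optimize import minimize
PROF={'spray_can':[(0,32.5),(150,32.5),(165,20),(190,16)],'grease_tub':[(0,28),(100,28),(100,27),(120,27)],'coupling':[(0,24),(42,24)]}
def sil(c,n,x,y,z0):
    im=np.zeros((840,1120),np.uint8);pr=PROF[n];t=np.linspace(0,2*np.pi,40)
    for (h1,r1),(h2,r2) in zip(pr,pr[1:]):
        P=np.array([c.proj((x+r*np.cos(k),y+r*np.sin(k),z0+h)) for h,r in((h1,r1),(h2,r2)) for k in t])
        cv2.fillConvexPoly(im,cv2.convexHull((P*2*16).round().astype(np.int32)),1,shift=4)
    return cv2.resize(im.astype(np.float32),(560,420),interpolation=cv2.INTER_AREA)
def fit(cams,n,x0,z0,verbose=1):
    out=[]
    for c in cams:
        m=arm.outline_of(c.n,n)
        if not m or m[0]['score']<.3: print(n,c.n,'none');continue
        M=m[0]['mask'].astype(np.float32)
        f=lambda p:np.abs(sil(c,n,p[0],p[1],z0)-M).sum()/M.sum()
        r=minimize(f,x0,method='Nelder-Mead',options=dict(initial_simplex=[x0,(x0[0]+6,x0[1]),(x0[0],x0[1]+6)],xatol=.1))
        print(n,c.n,round(m[0]['score'],2),'xy',r.x,'err',round(r.fun,3));out.append(r.x)
    return out
E
python3 - <<'E'
from h import *
C=[Cam(n) for n in('scene','side','wrist')]
fit(C,'spray_can',(443,28.5),3);fit(C,'grease_tub',(523,91.7),3)
w=C[2]
for q in[(363,177),(521,168),(507,304),(362,314)]: print('mat',w.onz(*q,8))
for q in[(138,181),(318,181)]: print('bayfront',w.onz(*q,3),w.onz(*q,16))
E
```

```text
spray_can scene 0.88 xy [444.46  28.75] err 0.043
spray_can side 0.66 xy [442.77  28.43] err 0.078
spray_can wrist 0.63 xy [441.12  32.21] err 0.166
grease_tub scene 0.73 xy [559.51 108.83] err 2.05
grease_tub side 0.74 xy [520.86  89.55] err 0.107
grease_tub wrist 0.89 xy [521.68  90.63] err 0.031
mat [416.04 210.53   8.  ]
mat [435.59 406.32   8.  ]
mat [626.81 392.77   8.  ]
mat [610.88 191.22   8.  ]
bayfront [377.37 -72.16   3.  ] [375.6  -66.71  16.  ]
bayfront [413.32 154.42   3.  ] [410.53 153.42  16.  ]
```

Request:
{"fn": "step_arm", "kwargs": {"steps": "1 -0.76 -0.9 0.3 0; 1 -0.76 -0.9 0.5 0; 1 -0.76 -0.9 0.98 0; 1 0 0 1 0; 1 0 0 1 0; 1 0 0 1 0; 1 0 0 1 0; 1 0 0 1 0"}}

```text
time_s: 6.05
tool_pos: [443.7, 28.7, 132.1]
tcp_rot: [0.248, 3.131, -0.0]
contact_force: [0.3, 0.0, -0.1]
finger_gap: 93.9
gripper_force: 0.0
```

Request:
{"fn": "step_arm", "kwargs": {"steps": "1 0 0 0 0; 0.75 0 0 0 0; 0.75 0 0 0 0"}}

```text
time_s: 6.35
tool_pos: [444.7, 28.6, 134.6]
tcp_rot: [0.247, 3.129, -0.001]
contact_force: [-0.0, -0.4, -0.0]
finger_gap: 81.4
gripper_force: 0.0
```

```bash
python3 - <<'E'
from h import *
s,R=st();go(s,R,(443.5,28.6,133))
E
```

```text
t 6.35 tcp [444.73  28.61 134.56] ydeg 80.96 z [ 0. -0. -1.] gap 81.4 F [-0.05 -0.39 -0.05] 0.0
units to (443.5, 28.6, 133) [ 0.05 -0.01  0.06]
```

Request:
{"fn": "step_arm", "kwargs": {"steps": "0.6 0 0 0 0; 0.6 0 0 0 0; 0.6 0 0 0 0; 0.6 0 0 0 0; 0.6 0 0 -0.4 0; 0.6 0 0 -0.6 0; 0.6 0 0 0 0", "force": 30}}

```text
time_s: 7.05
tool_pos: [444.4, 28.7, 159.4]
tcp_rot: [0.247, 3.129, -0.001]
contact_force: [1.2, 0.4, -2.4]
finger_gap: 64.8
gripper_force: 30.0
```

Request:
{"fn": "step_arm", "kwargs": {"steps": "0.6 0 0 -1 0; 0.6 0 0 -1 0; 0.6 0 0 -1 0; 0.6 0 0 -1 0; 0.6 0 0 -1 0; 0.6 -0.2 0.5 0 0; 0.6 -0.34 0.97 0 0; 0.6 -0.34 0.97 0 0"}}

```text
time_s: 7.85
tool_pos: [474.8, 86.8, 280.9]
tcp_rot: [-0.249, -3.129, -0.0]
contact_force: [0.6, -0.5, -3.0]
finger_gap: 64.9
gripper_force: 30.0
```

Request:
{"fn": "step_arm", "kwargs": {"steps": "0.6 -0.34 0.97 0 0; 0.6 -0.34 0.97 0 0; 0.6 -0.34 0.97 0 0; 0.6 -0.34 0.97 0 0; 0.6 -0.34 0.97 0 0; 0.6 -0.34 0.97 0 0; 0.6 -0.34 0.97 0 0; 0.6 -0.34 0.97 0 0"}}

```text
time_s: 8.65
tool_pos: [572.0, 268.2, 279.6]
tcp_rot: [-0.247, -3.128, 0.002]
contact_force: [-0.4, -0.3, -3.0]
finger_gap: 64.8
gripper_force: 30.0
```

Request:
{"fn": "step_arm", "kwargs": {"steps": "0.6 -0.34 0.97 0 0; 0.6 -0.1 0.47 0 0; 0.6 0 0 1 0; 0.6 0 0 1 0; 0.6 0 0 1 0; 0.6 0 0 1 0; 0.6 0 0 1 0; 0.6 0 0 0 0"}}

```text
time_s: 9.45
tool_pos: [585.3, 299.4, 151.5]
tcp_rot: [-0.247, -3.121, 0.007]
contact_force: [-0.7, -0.6, -3.5]
finger_gap: 64.8
gripper_force: 30.0
```

```bash
python3 - <<'E'
from h import *
s,R=st();go(s,R,(590,300,140.5))
C=[Cam(n) for n in('scene','side')]
fit(C,'spray_can',(590,300),28)
lm('side',['side_mat','coupling','tape_measure','tape_middle','grease_tub']);lm('scene',['coupling','tape_measure','tape_middle','grease_tub'])
fit(C,'grease_tub',(521,90),3);fit(C,'coupling',(510,19),3)
cv2.imwrite('pics/s2.png',np.hstack([cv2.resize(C[0].px[150:340,130:380,::-1],None,fx=1.6,fy=1.6),cv2.resize(C[1].px[120:310,140:390,::-1],None,fx=1.6,fy=1.6)]))
E
```

```text
t 9.45 tcp [585.27 299.39 151.5 ] ydeg 80.96 z [-0.01 -0.   -1.  ] gap 64.8 F [-0.71 -0.65 -3.48] 30.0
units to (590, 300, 140.5) [-0.19  0.06  0.44]
spray_can scene 0.65 xy [579.95 292.53] err 0.372
spray_can side 0.85 xy [587.9 297.9] err 0.501
side side_mat [(0.78, array([524.7, 300. ,  -2.8]))]
side coupling [(0.51, array([508.3,  18.3,   0.1]))]
side tape_measure [(0.7, array([503.2, -49.2,   5.5]))]
side tape_middle [(0.83, array([492. , -44.8,   7.1]))]
side grease_tub [(0.95, array([522.3,  93.9,  -0.2]))]
scene coupling [(0.74, array([508.4,  18.6,   4.9]))]
scene tape_measure []
scene tape_middle [(0.72, array([487.8, -42.8,   2.1]))]
scene grease_tub []
grease_tub scene 0.63 xy [522.3   87.22] err 0.069
grease_tub side 0.89 xy [523.89  88.01] err 0.116
coupling scene 0.93 xy [511.41  20.06] err 0.328
coupling side 0.66 xy [512.69  21.71] err 0.187
```

View pics/s2.png

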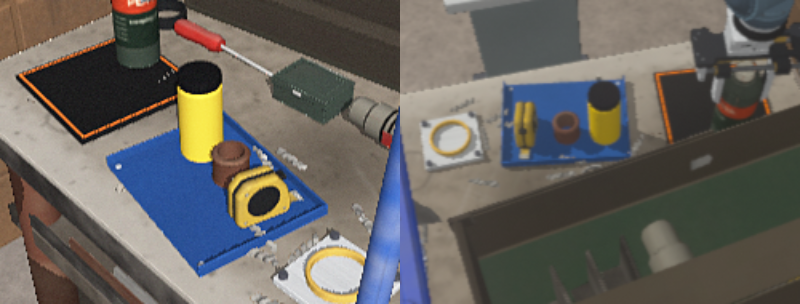

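The scene crop shows the can hanging over the back of the mat, with the tub, coupling and tape undisturbed. I'll lower the can and release it.

Request:
{"fn": "step_arm", "kwargs": {"steps": "0.6 0 0 0.2 0; 0.6 0 0 0.2 0; 0.6 0 0 0 0; 0.6 0 0 0 0"}}

```text
time_s: 10.7
tool_pos: [588.8, 300.3, 147.4]
tcp_rot: [-0.248, -3.131, 0.001]
contact_force: [-0.3, 0.9, -2.3]
finger_gap: 64.7
gripper_force: 30.0
```

```bash
python3 - <<'E'
from h import *
s,R=st();go(s,R,(585,299,140))
E
```

```text
t 10.7 tcp [588.85 300.26 147.44] ydeg 80.96 z [-0. -0. -1.] gap 64.7 F [-0.3   0.87 -2.33] 30.0
units to (585, 299, 140) [ 0.14 -0.07  0.3 ]
```

Request:
{"fn": "step_arm", "kwargs": {"steps": "0.6 0 0 0.2 0; 0.6 0 0 0 0; 0.6 0 0 0 0"}}

```text
time_s: 11.0
tool_pos: [589.0, 300.3, 142.7]
tcp_rot: [-0.248, -3.131, 0.0]
contact_force: [0.1, 0.2, -3.1]
finger_gap: 64.6
gripper_force: 30.0
```

Request:
{"fn": "step_arm", "kwargs": {"steps": "0.6 0 0 0.1 0; 0.6 0 0 0 0; 0.6 0 0 0 0"}}

```text
time_s: 11.3
tool_pos: [589.0, 300.3, 140.4]
tcp_rot: [-0.248, -3.132, 0.0]
contact_force: [0.1, -0.8, -2.3]
finger_gap: 64.6
gripper_force: 30.0
```

Request:
{"fn": "step_arm", "kwargs": {"steps": "0.6 0 0 0.04 0; 0.75 0 0 0 0; 0.9 0 0 0 0; 1 0 0 0 0; 1 0 0 -1 0; 1 0 0 -1 0; 1 0 0 -1 0; 1 0 0 -1 0"}}

```text
time_s: 12.1
tool_pos: [589.2, 300.4, 240.9]
tcp_rot: [0.248, 3.131, 0.0]
contact_force: [0.7, -0.1, 0.2]
finger_gap: 94.0
gripper_force: 0.0
```

Request:
{"fn": "step_arm", "kwargs": {"steps": "0.62 0.12 -0.95 0 0; 0.62 0.12 -0.95 0 0; 0.62 0.12 -0.95 0 0; 0.62 0.12 -0.95 0 0; 0.62 0.12 -0.95 0 0; 0.62 0.12 -0.95 0 0; 0.62 0.12 -0.95 0 0; 0.62 0.12 -0.95 0 0"}}

```text
time_s: 12.9
tool_pos: [535.4, 115.6, 239.9]
tcp_rot: [0.247, 3.131, 0.0]
contact_force: [0.9, -0.0, -0.4]
finger_gap: 58.5
gripper_force: 0.0
```

Request:
{"fn": "step_arm", "kwargs": {"steps": "0.62 0.12 -0.95 0 0; 0.62 0.12 -0.95 0 0; 0.62 0.12 -0.95 0 0; 0.62 0.12 -0.95 0.5 0; 0.62 0.12 -0.95 0.5 0; 0.62 0.12 -0.95 0.5 0; 0.62 0.12 -0.95 0 0; 0.62 0 0 0 0"}}

```text
time_s: 13.7
tool_pos: [488.3, -46.2, 202.0]
tcp_rot: [0.253, 3.131, -0.001]
contact_force: [-0.4, 1.3, -0.1]
finger_gap: 58.1
gripper_force: 0.0
```

Request:
{"fn": "step_arm", "kwargs": {"steps": "0.62 0 0 0 0; 0.62 0 0 0 0"}}

```text
time_s: 13.9
tool_pos: [489.1, -43.8, 202.5]
tcp_rot: [0.246, 3.131, 0.0]
contact_force: [-0.1, -0.2, 0.5]
finger_gap: 57.9
gripper_force: 0.0
```

```bash
python3 - <<'E'
from h import *
s,R=st();go(s,R,(490,-46,46))
w=Cam('wrist');cv2.imwrite('pics/w2.png',w.px[:,:,::-1])
lm('wrist',["coupling","tape_measure","tape_middle","nest_seat","nest"])
C=[w]+[Cam(n) for n in('scene','side')]
lm('side',["tape_measure","tape_middle"]);lm('scene',["tape_measure","tape_middle"])
fit(C[1:],'spray_can',(589,300),8)
fit(C,'coupling',(510,19),3)
P=w.proj((490,-46,55));print('proj mid top',P)
E
```

```text
t 13.9 tcp [489.12 -43.81 202.49] ydeg 81.0 z [ 0. -0. -1.] gap 57.9 F [-0.15 -0.21  0.5 ] 0.0
units to (490, -46, 46) [-0.04 -0.08  6.26]
wrist coupling [(0.72, array([510.1,  19.7,   5.5]))]
wrist tape_measure [(0.88, array([496.2, -50. ,   3.1]))]
wrist tape_middle []
wrist nest_seat [(0.89, array([ 474. , -182.2,   11. ]))]
wrist nest [(0.55, array([ 478.3, -178.3,   -2.3]))]
side tape_measure [(0.59, array([500.8, -49.4,   4.8]))]
side tape_middle [(0.88, array([489.7, -43.4,   3. ])), (0.59, array([522.9,  95.6,   1.7]))]
scene tape_measure [(0.65, array([502.5, -49.3,   2.8]))]
scene tape_middle [(0.55, array([490. , -44.6,   4.3]))]
spray_can scene 0.67 xy [590.69 302.2 ] err 0.066
spray_can side 0.8 xy [587.12 300.98] err 0.431
coupling wrist 0.76 xy [509.81  23.04] err 0.264
coupling scene 0.73 xy [514.57  24.88] err 0.468
coupling side 0.55 xy [510.71  20.5 ] err 0.109
proj mid top [274.83 208.04]
```

View pics/w2.png

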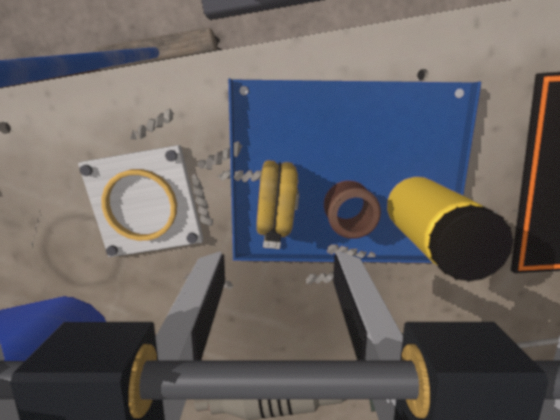

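The wrist view shows the tape at cols 257–298, rows 160–245, nearly parallel to the bay sides. Next I'll measure its yaw and its middle from the mask.

```bash
python3 - <<'E'
from h import *
w=Cam('wrist');m=arm.outline_of('wrist','tape_measure')[0];print(m['score'])
M=m['mask'];ex,ey=np.array([-.988,.156]),np.array([.156,.988])
for z in(50,):
  T=[];
  for r in range(168,234,6):
    c=np.where(M[r])[0]; 
    if len(c)<5: continue
    a,b=w.onz(c[0]-.5,r,z),w.onz(c[-1]+.5,r,z);mid=(a+b)/2;T.append(mid[:2]);print(r,c[0],c[-1],np.linalg.norm(a-b).round(1),mid[:2])
  T=np.array(T);v=np.linalg.svd(T-T.mean(0))[2][0];print('axis deg',np.degrees(np.arctan2(v[1],v[0])),'at x=490: y',T.mean(0)[1]+(490-T.mean(0)[0])*v[1]/v[0])
for q in[(231,80),(477,80),(236,261),]: print(w.onz(*q,10))
E
```

```text
0.97
168 262 295 29.0 [456.05 -38.07]
174 262 297 30.9 [461.3  -38.04]
180 261 297 31.9 [466.39 -39.28]
186 261 297 32.1 [471.6  -40.11]
192 260 298 33.9 [476.86 -40.95]
198 259 299 35.9 [482.17 -41.8 ]
204 259 298 35.2 [487.46 -43.09]
210 258 296 34.4 [492.66 -45.26]
216 258 294 32.8 [497.99 -47.01]
222 258 293 32.1 [503.43 -48.35]
228 258 292 31.4 [508.94 -49.69]
axis deg -13.122662452205574 at x=490: y -44.68264566999478
[376.94 -68.85  10.  ]
[411.9  150.35  10.  ]
[551.57 -98.13  10.  ]
```

Request:
{"fn": "step_arm", "kwargs": {"steps": "0.5 -0.05 -0.06 0 0.65; 0.5 0 0 1 0; 0.5 0 0 1 0; 0.5 0 0 1 0; 0.5 0 0 1 0; 0.5 0 0 0.6 0; 0.5 0 0 0 0; 0.5 0 0 0 0"}}

```text
time_s: 15.65
tool_pos: [489.9, -46.2, 87.3]
tcp_rot: [0.329, 3.124, -0.0]
contact_force: [0.1, 0.7, 0.7]
finger_gap: 47.2
gripper_force: 0.0
```

```bash
python3 - <<'E'
from h import *
s,R=st();go(s,R,(490,-45.5,45))
w=Cam('wrist');cv2.imwrite('pics/w3.png',w.px[:,:,::-1])
lm('wrist',["tape_measure"])
E
```

```text
t 15.65 tcp [489.88 -46.17  87.32] ydeg 77.98 z [ 0. -0. -1.] gap 47.2 F [0.1  0.73 0.67] 0.0
units to (490, -45.5, 45) [0.   0.03 1.69]
wrist tape_measure [(0.58, array([497.1, -49.5,   3.4]))]
```

View pics/w3.png

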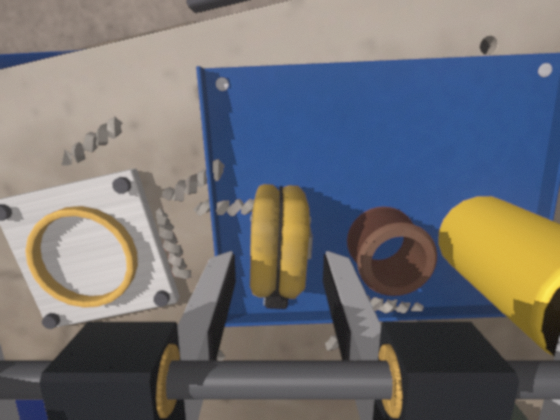

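The tape is centred between the fingers (fingers at cols 234 and 323, tape centre about col 279) and parallel to them. I'll descend and grip.

Request:
{"fn": "step_arm", "kwargs": {"steps": "0.5 0 0.02 0.8 0; 0.5 0 0 0.88 0; 0.5 0 0 0 0; 0.5 0 0 0 0; 0.4 0 0 0 0; 0.25 0 0 0 0; 0.25 0 0 0 0; 0.25 0 0 0 0", "force": 30}}

```text
time_s: 16.55
tool_pos: [490.7, -46.0, 46.2]
tcp_rot: [0.328, 3.122, -0.001]
contact_force: [-2.1, -0.9, 6.5]
finger_gap: 31.5
gripper_force: 29.6
```

```bash
python3 - <<'E'
from h import *
st()
lm('wrist',["tape_measure"]) if 0 else None
for c in('scene','side'): Cam(c);lm(c,['tape_measure','tape_middle','coupling'])
E
```

```text
t 16.55 tcp [490.73 -46.01  46.23] ydeg 77.99 z [ 0. -0. -1.] gap 31.5 F [-2.14 -0.9   6.49] 29.6
scene tape_measure [(0.7, array([503. , -44.4,   2.6]))]
scene tape_middle [(0.93, array([486.7, -43.7,   1.9]))]
scene coupling [(0.57, array([509.8,  16.9,   1.3]))]
side tape_measure [(0.81, array([500.2, -52. ,   9.8]))]
side tape_middle [(0.85, array([489.1, -44.1,   3.8]))]
side coupling [(0.52, array([506.6,  23.2,   1.2]))]
```

Request:
{"fn": "step_arm", "kwargs": {"steps": "0.25 0 0 -0.5 0; 0.25 0 0 -0.8 0; 0.25 0 0 -1 0; 0.25 0 0 -1 0; 0.25 0 0 -1 0; 0.25 0 0 -1 0; 0.25 0 0 -0.3 0; 0.25 0.13 0.46 0 0"}}

```text
time_s: 17.75
tool_pos: [489.5, -34.1, 185.9]
tcp_rot: [0.331, 3.122, -0.001]
contact_force: [0.3, 0.7, -2.7]
finger_gap: 31.5
gripper_force: 29.6
```

Request:
{"fn": "step_arm", "kwargs": {"steps": "0.25 0.27 0.95 0 0; 0.25 0.27 0.95 0 0; 0.25 0.27 0.95 0 0; 0.25 0.27 0.95 0 0; 0.25 0.27 0.95 0 0; 0.25 0.27 0.95 0 0; 0.25 0.27 0.95 0 0; 0.25 0.27 0.95 0 0"}}

```text
time_s: 18.55
tool_pos: [473.8, 165.0, 182.7]
tcp_rot: [-0.328, -3.12, 0.001]
contact_force: [0.4, 0.2, -3.4]
finger_gap: 30.9
gripper_force: 29.6
```

Request:
{"fn": "step_arm", "kwargs": {"steps": "0.25 0.27 0.95 0 0; 0.25 0.27 0.95 0 0; 0.25 0.27 0.95 0 0; 0.25 0.13 0.5 0 0; 0.25 0 0 1 0; 0.25 0 0 1 0; 0.25 0 0 1 0; 0.25 0 0 1 0"}}

```text
time_s: 19.35
tool_pos: [468.9, 250.1, 82.7]
tcp_rot: [-0.329, -3.122, 0.001]
contact_force: [-0.9, 0.3, -2.5]
finger_gap: 31.5
gripper_force: 29.6
```

Request:
{"fn": "step_arm", "kwargs": {"steps": "0.25 0 0 0.8 0; 0.25 0 0 0.2 0; 0.25 0 0 0.1 0; 0.25 0 0 0 0; 0.25 0 0 0 0; 0.25 0 0 0 0"}}

```text
time_s: 19.95
tool_pos: [471.0, 250.4, 58.5]
tcp_rot: [0.329, 3.122, 0.001]
contact_force: [-0.3, -0.1, -3.3]
finger_gap: 31.6
gripper_force: 29.6
```

```bash
python3 - <<'E'
from h import *
s,R=st();go(s,R,(470,250,51.2))
E
```

```text
t 19.95 tcp [470.96 250.43  58.53] ydeg 77.98 z [ 0.  0. -1.] gap 31.6 F [-0.34 -0.11 -3.32] 29.6
units to (470, 250, 51.2) [ 0.03 -0.02  0.29]
```

Request:
{"fn": "step_arm", "kwargs": {"steps": "0.25 0 0 0.2 0; 0.25 0 0 0.06 0; 0.25 0 0 0 0; 0.25 0 0 0 0"}}

```text
time_s: 20.35
tool_pos: [470.2, 250.2, 51.3]
tcp_rot: [-0.329, -3.124, 0.0]
contact_force: [-2.2, -0.1, 2.5]
finger_gap: 31.4
gripper_force: 29.6
```

Request:
{"fn": "step_arm", "kwargs": {"steps": "0.25 0 0 0.04 0; 0.25 0 0 0 0; 0.25 0 0 0 0"}}

```text
time_s: 20.65
tool_pos: [470.3, 250.3, 51.2]
tcp_rot: [-0.328, -3.124, 0.001]
contact_force: [-6.5, -0.9, 11.1]
finger_gap: 31.5
gripper_force: 29.6
```

Request:
{"fn": "step_arm", "kwargs": {"steps": "0.4 0 0 0 0; 0.55 0 0 0 0; 0.6 0 0 0 0; 0.6 0 0 -0.6 0; 0.6 0 0 -1 0; 0.6 0 0 -1 0; 0.6 0 0 -1 0; 0.6 0 0 -1 0"}}

```text
time_s: 21.45
tool_pos: [470.3, 250.3, 167.1]
tcp_rot: [0.329, 3.123, 0.001]
contact_force: [1.3, 1.0, -0.8]
finger_gap: 56.4
gripper_force: 0.0
```

Request:
{"fn": "step_arm", "kwargs": {"steps": "0.85 0 0 -1 0; 0.85 -0.28 -0.5 -0.4 0; 0.85 -0.56 -0.98 0 0; 0.85 -0.56 -0.98 0 0; 0.85 -0.56 -0.98 0 0; 0.85 -0.56 -0.98 0 0; 0.85 -0.56 -0.98 0 0; 0.85 -0.28 -0.47 0 0"}}

```text
time_s: 22.25
tool_pos: [522.1, 86.7, 199.8]
tcp_rot: [-0.333, -3.124, 0.001]
contact_force: [-0.0, 0.6, 0.9]
finger_gap: 79.7
gripper_force: 0.0
```

Request:
{"fn": "step_arm", "kwargs": {"steps": "0.85 0 0 0 0; 0.85 0 0 0 0; 0.85 0 0 0 0"}}

```text
time_s: 22.55
tool_pos: [521.4, 90.0, 199.8]
tcp_rot: [-0.327, -3.124, -0.0]
contact_force: [0.7, -0.7, 0.4]
finger_gap: 79.9
gripper_force: 0.0
```

```bash
python3 - <<'E'
from h import *
s,R=st()
C=[Cam(n) for n in('wrist','side','scene')]
f=fit(C,'grease_tub',(522,89),3)
for c in C: lm(c.n,['grease_tub'])
lm('scene',['tape_middle','spray_can']);lm('side',['tape_middle'])
go(s,R,(522.3,89.3,81))
E
```

```text
t 22.55 tcp [521.4   90.04 199.81] ydeg 78.05 z [-0.  0. -1.] gap 79.9 F [ 0.66 -0.67  0.4 ] 0.0
grease_tub wrist 0.68 xy [520.95  91.1 ] err 0.055
grease_tub side 0.91 xy [523.84  87.98] err 0.121
grease_tub scene 0.8 xy [522.66  87.59] err 0.078
wrist grease_tub [(0.67, array([522.9,  92.1,   5.5]))]
side grease_tub [(0.9, array([521.4,  92.3,   2.6])), (0.54, array([528.9, 299.4,  -2.9]))]
scene grease_tub [(0.77, array([524.9,  89. ,  -0.2]))]
scene tape_middle [(0.97, array([466.4, 251.4,   8.3]))]
scene spray_can [(0.96, array([591.4, 301.1,  10.4]))]
side tape_middle [(0.92, array([470.3, 250.7,   9.4]))]
units to (522.3, 89.3, 81) [-0.04 -0.02  4.75]
```

Request:
{"fn": "step_arm", "kwargs": {"steps": "0.85 -0.03 0 0.75 0; 0.85 0 0 1 0; 0.85 0 0 1 0; 0.85 0 0 1 0; 0.85 0 0 1 0; 0.85 0 0 0 0; 0.7 0 0 0 0; 0.5 0 0 0 0"}}

```text
time_s: 23.95
tool_pos: [523.7, 89.0, 82.9]
tcp_rot: [0.329, 3.122, 0.0]
contact_force: [0.6, -0.2, 1.0]
finger_gap: 67.2
gripper_force: 0.0
```

Request:
{"fn": "step_arm", "kwargs": {"steps": "0.5 0 0 0 0; 0.5 0 0 0 0; 0.5 0 0 0 0"}}

```text
time_s: 24.25
tool_pos: [523.6, 89.0, 82.7]
tcp_rot: [0.329, 3.122, 0.0]
contact_force: [-0.8, -0.2, 6.2]
finger_gap: 55.1
gripper_force: 30.0
```

```bash
python3 - <<'E'
from h import *
s,R=st()
C=[Cam(n) for n in('wrist','side','scene')]
f=fit(C[1:],'grease_tub',(522,89),3)
for c in C: lm(c.n,['grease_tub'])
E
```

```text
t 24.25 tcp [523.55  88.99  82.67] ydeg 77.98 z [ 0. -0. -1.] gap 55.1 F [-0.83 -0.24  6.2 ] 30.0
grease_tub side 0.75 xy [524.13  88.15] err 0.189
grease_tub scene 0.7 xy [523.54  88.76] err 0.562
wrist grease_tub [(0.66, array([523.2,  92.9,   4.9]))]
side grease_tub [(0.58, array([524.9,  92.6,   2.6])), (0.19, array([468.2, 252.6,  10.5]))]
scene grease_tub [(0.72, array([521.9,  90.2,  -0. ])), (0.18, array([592.4, 302.3,  13.2]))]
```

Request:
{"fn": "step_arm", "kwargs": {"steps": "0.5 0 0 -0.4 0; 0.5 0 0 -1 0; 0.5 0 0 -1 0; 0.5 0 0 -1 0; 0.5 0 0 -1 0; 0.5 0.21 0.48 0 0; 0.5 0.42 0.96 0 0; 0.5 0.42 0.96 0 0"}}

```text
time_s: 25.45
tool_pos: [508.0, 154.3, 189.7]
tcp_rot: [-0.33, -3.122, 0.0]
contact_force: [0.0, -0.1, -1.9]
finger_gap: 55.2
gripper_force: 30.0
```

Request:
{"fn": "step_arm", "kwargs": {"steps": "0.5 0.42 0.96 0 0; 0.5 0.42 0.96 0 0; 0.5 0.42 0.96 0 0; 0.5 0.42 0.96 0 0; 0.5 0.42 0.96 0 0; 0.5 0.42 0.96 0 0; 0.5 0.42 0.96 0 0; 0.5 0.23 0.48 0 0"}}

```text
time_s: 26.25
tool_pos: [467.3, 347.5, 189.3]
tcp_rot: [-0.325, -3.122, 0.002]
contact_force: [0.6, -0.3, -2.1]
finger_gap: 55.6
gripper_force: 30.0
```

Request:
{"fn": "step_arm", "kwargs": {"steps": "0.5 0 0 1 0; 0.5 0 0 1 0; 0.5 0 0 1 0; 0.5 0 0 0.8 0; 0.5 0 0 0 0; 0.5 0 0 0 0; 0.5 0 0 0 0"}}

```text
time_s: 26.95
tool_pos: [470.0, 346.1, 97.5]
tcp_rot: [0.329, 3.123, 0.002]
contact_force: [0.5, 0.5, -1.9]
finger_gap: 55.3
gripper_force: 30.0
```

```bash
python3 - <<'E'
from h import *
s,R=st();go(s,R,(470,345,87.7))
E
```

```text
t 26.95 tcp [470.03 346.1   97.46] ydeg 77.98 z [ 0.  0. -1.] gap 55.3 F [ 0.48  0.55 -1.88] 30.0
units to (470, 345, 87.7) [-0.01 -0.04  0.39]
```

Request:
{"fn": "step_arm", "kwargs": {"steps": "0.5 0 0 0.35 0; 0.5 0 0 0 0; 0.5 0 0 0 0; 0.5 0 0 0.04 0; 0.5 0 0 0 0; 0.5 0 0 0 0"}}

```text
time_s: 27.55
tool_pos: [469.6, 345.8, 87.7]
tcp_rot: [0.329, 3.124, -0.0]
contact_force: [-2.2, -1.0, 5.5]
finger_gap: 55.5
gripper_force: 30.0
```

Request:
{"fn": "step_arm", "kwargs": {"steps": "0.7 0 0 0 0; 0.85 0 0 0 0; 0.85 0 0 0 0; 0.85 0 0 -0.4 0; 0.85 0 0 -1 0; 0.85 0 0 -1 0; 0.85 0 0 -1 0; 0.85 0 0 -1 0"}}

```text
time_s: 28.35
tool_pos: [469.3, 345.8, 198.2]
tcp_rot: [0.329, 3.124, 0.001]
contact_force: [0.5, 0.2, 0.3]
finger_gap: 79.8
gripper_force: 0.0
```

Request:
{"fn": "step_arm", "kwargs": {"steps": "0.75 -0.33 -0.95 0 0; 0.75 -0.33 -0.95 0 0; 0.75 -0.33 -0.95 0 0; 0.75 -0.33 -0.95 0 0; 0.75 -0.33 -0.95 0 0; 0.75 -0.33 -0.95 0 0; 0.75 -0.33 -0.95 0 0; 0.75 -0.33 -0.95 0 0"}}

```text
time_s: 29.15
tool_pos: [494.5, 145.2, 197.3]
tcp_rot: [0.329, 3.123, 0.0]
contact_force: [0.1, -0.6, -0.8]
finger_gap: 70.3
gripper_force: 0.0
```

Request:
{"fn": "step_arm", "kwargs": {"steps": "0.75 -0.33 -0.95 0 0; 0.75 -0.33 -0.95 0 0; 0.75 -0.33 -0.95 0.7 0; 0.75 -0.33 -0.95 0.8 0; 0.75 -0.33 -0.95 0.8 0; 0.75 0 0 0 0; 0.75 0 0 0 0; 0.75 0 0 0 0"}}

```text
time_s: 29.95
tool_pos: [510.6, 22.1, 140.3]
tcp_rot: [0.327, 3.122, 0.0]
contact_force: [0.2, 0.1, 0.5]
finger_gap: 70.4
gripper_force: 0.0
```

```bash
python3 - <<'E'
from h import *
s,R=st()
C=[Cam(n) for n in('wrist','side','scene')]
cv2.imwrite('pics/w4.png',C[0].px[:,:,::-1])
f=fit(C,'coupling',(510,20),3)
for c in C: lm(c.n,['coupling','nest_seat','nest'])
go(s,R,(510.3,20,38))
lm('scene',['grease_tub','tape_measure','spray_can'])
E
```

```text
t 29.95 tcp [510.59  22.11 140.3 ] ydeg 78.03 z [ 0. -0. -1.] gap 70.4 F [0.19 0.15 0.47] 0.0
coupling wrist 0.56 xy [510.16  24.02] err 0.309
coupling side 0.49 xy [511.3   23.05] err 0.183
coupling scene 0.72 xy [512.23  20.93] err 0.146
wrist coupling [(0.88, array([511.8,  21.1,   1.8]))]
wrist nest_seat [(0.56, array([ 472.8, -183.2,   11.5]))]
wrist nest [(0.92, array([ 477.1, -180.9,   -1.6]))]
side coupling [(0.66, array([506. ,  17.8,   1.9])), (0.5, array([468.4, 350.7,   3.3]))]
side nest_seat [(0.67, array([ 478.8, -181.2,   12.4]))]
side nest [(0.73, array([ 474.9, -177.9,    0.3]))]
scene coupling [(0.83, array([508.4,  18.5,   4. ])), (0.41, array([703.4, 386.8,   3.7]))]
scene nest_seat [(0.8, array([ 474.8, -178.8,    8.7]))]
scene nest [(0.68, array([ 481.4, -183.2,    5.4])), (0.44, array([ 477. , -180.8,    9.3]))]
units to (510.3, 20, 38) [ 0.   -0.09  4.09]
scene grease_tub [(0.8, array([468.6, 345.8,   5.2]))]
scene tape_measure [(0.64, array([480.1, 248.8,   6. ]))]
scene spray_can [(0.64, array([590.3, 302. ,  11. ]))]
```

View pics/w4.png

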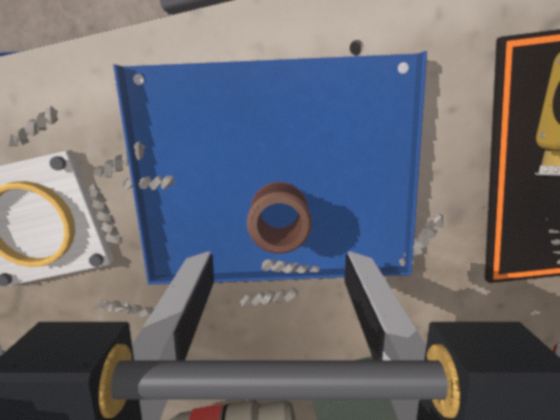

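The coupling is at (279,220), centred between the fingers. I'll descend and grip it.

Request:
{"fn": "step_arm", "kwargs": {"steps": "0.75 0 -0.02 0.5 0; 0.75 0 0 1 0; 0.75 0 0 1 0; 0.75 0 0 1 0; 0.75 0 0 0.5 0; 0.75 0 0 0 0; 0.6 0 0 0 0; 0.4 0 0 0 0"}}

```text
time_s: 31.65
tool_pos: [510.9, 20.8, 40.2]
tcp_rot: [0.329, 3.122, -0.0]
contact_force: [-0.2, 0.3, -1.1]
finger_gap: 57.9
gripper_force: 0.0
```

Request:
{"fn": "step_arm", "kwargs": {"steps": "0.4 0 0 0 0; 0.4 0 0 0 0; 0.4 0 0 0 0"}}

```text
time_s: 31.95
tool_pos: [510.8, 21.0, 40.2]
tcp_rot: [0.329, 3.122, 0.0]
contact_force: [-0.6, 2.2, 6.3]
finger_gap: 47.4
gripper_force: 30.0
```

```bash
python3 - <<'E'
from h import *
s,R=st()
b=Cam('side');a=Cam('scene')
# ring top ellipse from brass colour
for c in(a,b):
    px=c.px.astype(int);m=((px[:,:,0]>150)&(px[:,:,1]>100)&(px[:,:,2]<90)).astype(np.uint8)
    u0,v0=c.proj((478,-180,20)).astype(int);k=np.zeros_like(m);k[v0-35:v0+35,u0-40:u0+40]=1;m*=k
    if m.sum()<40: print('few',m.sum());continue
    e=cv2.fitEllipse(cv2.findContours(m,0,2)[0].__iter__().__next__() if 0 else max(cv2.findContours(m,0,2)[0],key=len))
    print(c.n,e,c.onz(*e[0],20),c.onz(*e[0],15))
E
```

```text
t 31.95 tcp [510.84  20.98  40.16] ydeg 77.97 z [ 0.  0. -1.] gap 47.4 F [-0.57  2.2   6.26] 30.0
scene ((328.8891906738281, 322.31951904296875), (13.282233238220215, 24.410627365112305), 166.0689239501953) [ 456.63 -171.72   20.  ] [ 460.2  -168.85   15.  ]
side ((172.62399291992188, 201.39144897460938), (24.26624298095703, 31.392169952392578), 42.19158935546875) [ 468.68 -173.43   20.  ] [ 465.29 -174.07   15.  ]
```

Request:
{"fn": "step_arm", "kwargs": {"steps": "0.4 0 0 -0.5 0; 0.4 0 0 -0.8 0; 0.4 0 0 -0.9 0; 0.4 0 0 -0.8 0; 0.4 0 -0.45 0 0; 0.4 -0.04 -0.9 0 0; 0.4 -0.04 -0.9 0 0; 0.4 -0.04 -0.9 0 0"}}

```text
time_s: 32.85
tool_pos: [494.7, -57.8, 112.5]
tcp_rot: [-0.328, -3.122, -0.0]
contact_force: [0.4, -0.8, -3.1]
finger_gap: 47.4
gripper_force: 30.0
```

Request:
{"fn": "step_arm", "kwargs": {"steps": "0.4 -0.04 -0.9 0 0; 0.4 -0.04 -0.9 0 0; 0.4 -0.04 -0.9 0 0; 0.4 -0.04 -0.9 0 0; 0.4 -0.04 -0.9 0 0; 0.4 -0.04 -0.52 0 0; 0.4 0 0 0 0; 0.4 0 0 0 0"}}

```text
time_s: 33.65
tool_pos: [475.5, -180.3, 113.3]
tcp_rot: [-0.33, -3.123, -0.001]
contact_force: [-0.2, 0.3, -3.2]
finger_gap: 47.9
gripper_force: 30.0
```

```bash
python3 - <<'E'
from h import *
s,R=st();go(s,R,(477,-180.5,47.2))
C=[Cam(n) for n in('wrist','side','scene')]
cv2.imwrite('pics/w5.png',C[0].px[:,:,::-1])
for c in C:
    lm(c.n,['nest_seat','nest']);z=10;print(c.n,rect(c,'nest',10))
    print('proj ring centre/seat expected',c.proj((477,-180.5,20)))
E
```

```text
t 33.65 tcp [ 475.55 -180.31  113.32] ydeg 77.95 z [-0.  0. -1.] gap 47.9 F [-0.18  0.26 -3.24] 30.0
units to (477, -180.5, 47.2) [-0.06  0.    2.64]
wrist nest_seat [(0.55, array([ 474.9, -179.4,   10.8]))]
wrist nest [(0.92, array([ 479.2, -176.6,   -1.6]))]
wrist (0.95, ((474.7718200683594, -179.09136962890625), (97.55001831054688, 99.67049407958984), 0.5514772534370422))
proj ring centre/seat expected [276.96 228.83]
side nest_seat [(0.88, array([ 478.8, -177.8,   10.1]))]
side nest [(0.74, array([ 473.5, -177.9,    3.2]))]
side (0.94, ((482.5264587402344, -181.78085327148438), (107.9147720336914, 102.45455932617188), 0.41394734382629395))
proj ring centre/seat expected [170.42 204.31]
scene nest_seat [(0.68, array([ 477.8, -179.2,    7.8])), (0.52, array([705.9, 384.6,   2.8]))]
scene nest [(0.67, array([ 477.2, -181.2,    2. ]))]
scene (0.93, ((474.73858642578125, -183.7337188720703), (106.85726165771484, 106.73198699951172), 1.6631230115890503))
proj ring centre/seat expected [340.93 318.85]
```

View pics/w5.png

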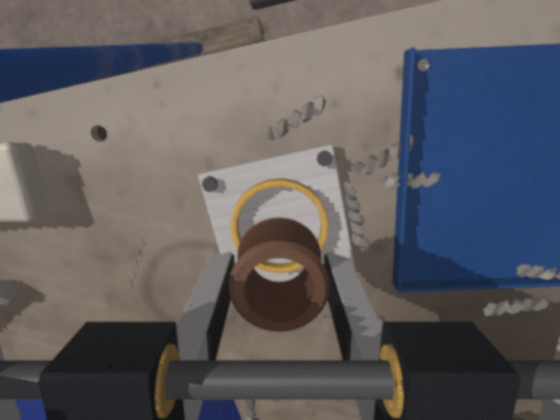

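The ring centre is at about (279.5,226) with the coupling axis at col 279, so they line up sideways. I'll lower in stages.

Request:
{"fn": "step_arm", "kwargs": {"steps": "0.4 -0.02 0 0.5 0; 0.4 0 0 0.6 0; 0.4 0 0 0.6 0; 0.4 0 0 0.5 0; 0.4 0 0 0.2 0; 0.4 0 0 0 0; 0.4 0 0 0 0; 0.4 0 0 0 0"}}

```text
time_s: 35.05
tool_pos: [477.2, -181.2, 54.7]
tcp_rot: [0.329, 3.123, -0.001]
contact_force: [0.4, -0.6, -2.5]
finger_gap: 47.5
gripper_force: 30.0
```

```bash
python3 - <<'E'
from h import *
s,R=st();go(s,R,(476.2,-180.2,47.5))
E
```

```text
t 35.05 tcp [ 477.17 -181.19   54.73] ydeg 77.98 z [ 0. -0. -1.] gap 47.5 F [ 0.37 -0.59 -2.51] 30.0
units to (476.2, -180.2, 47.5) [0.05 0.03 0.29]
```

Request:
{"fn": "step_arm", "kwargs": {"steps": "0.4 0.03 0.03 0.2 0; 0.4 0 0 0.06 0; 0.4 0 0 0 0; 0.4 0 0 0 0; 0.4 0 0 0.05 0; 0.4 0 0 0 0; 0.4 0 0 0 0"}}

```text
time_s: 35.75
tool_pos: [476.1, -180.0, 47.2]
tcp_rot: [-0.329, -3.124, -0.0]
contact_force: [-3.3, 1.8, 5.4]
finger_gap: 47.6
gripper_force: 30.0
```

Request:
{"fn": "step_arm", "kwargs": {"steps": "0.55 0 0 0 0; 0.65 0 0 0 0; 0.7 0 0 0 0; 0.7 0 0 -0.5 0; 0.7 0 0 -1 0; 0.7 0 0 -1 0; 0.7 0 0 -1 0; 0.7 0 0 -1 0"}}

```text
time_s: 36.55
tool_pos: [476.1, -180.0, 160.7]
tcp_rot: [0.329, 3.123, -0.001]
contact_force: [1.0, -0.2, -0.0]
finger_gap: 65.7
gripper_force: 0.0
```

Request:
{"fn": "step_arm", "kwargs": {"steps": "0.85 0 0 -1 0; 0.85 0.22 0.98 -0.5 0; 0.85 0.22 0.98 0 0; 0.85 0.22 0.98 0 0; 0.85 0.22 0.98 0 0; 0.85 0.22 0.98 0 0; 0.85 0.22 0.98 0 0; 0.85 0.22 0.98 0 0"}}

```text
time_s: 37.35
tool_pos: [474.1, -3.2, 197.2]
tcp_rot: [0.329, 3.123, -0.0]
contact_force: [-0.1, -1.0, -0.6]
finger_gap: 80.0
gripper_force: 0.0
```

```bash
python3 - <<'E'
from h import *
st()
a,b=Cam('scene'),Cam('side')
fit([a,b],'coupling',(476,-180),10)
cv2.imwrite('pics/s3.png',np.hstack([cv2.resize(a.px[150:380,130:400,::-1],None,fx=1.45,fy=1.45),cv2.resize(b.px[120:350,120:390,::-1],None,fx=1.45,fy=1.45)]))
E
```

```text
t 37.35 tcp [474.08  -3.19 197.22] ydeg 77.97 z [ 0. -0. -1.] gap 80.0 F [-0.1  -0.98 -0.65] 0.0
coupling scene 0.96 xy [ 477.96 -180.8 ] err 0.098
coupling side 0.78 xy [ 476.6  -180.13] err 0.253
```

View pics/s3.png

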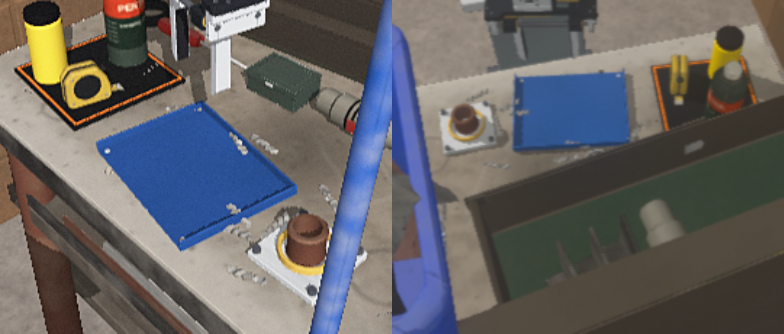

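The coupling sits upright inside the brass ring, and the tub, tape and can stand on the mat. Now I'll return the tub.

Request:
{"fn": "step_arm", "kwargs": {"steps": "0.85 0.22 0.98 0 0; 0.85 0.22 0.98 0 0; 0.85 0.22 0.98 0 0; 0.85 0.22 0.98 0 0; 0.85 0.22 0.98 0 0; 0.85 0.22 0.98 0 0; 0.85 0.22 0.98 0 0; 0.85 0.22 0.98 0 0"}}

```text
time_s: 38.35
tool_pos: [472.5, 196.5, 196.6]
tcp_rot: [0.331, 3.123, -0.0]
contact_force: [0.3, -0.5, -0.2]
finger_gap: 80.0
gripper_force: 0.0
```

Request:
{"fn": "step_arm", "kwargs": {"steps": "0.85 0.22 0.98 0 0; 0.85 0.22 0.98 0 0; 0.85 0.22 0.98 0 0; 0.85 0.22 0.98 0 0; 0.85 0.22 0.98 0 0; 0.85 0.22 0.96 0 0; 0.85 0 0 0 0; 0.85 0 0 0 0"}}

```text
time_s: 39.15
tool_pos: [470.6, 345.9, 196.2]
tcp_rot: [-0.33, -3.124, 0.001]
contact_force: [-0.3, -0.8, -0.7]
finger_gap: 79.7
gripper_force: 0.0
```

```bash
python3 - <<'E'
from h import *
s,R=st();go(s,R,(469.6,345.8,87.7))
w=Cam('wrist');fit([w],'grease_tub',(469.6,345.8),8)
E
```

```text
t 39.15 tcp [470.64 345.95 196.18] ydeg 77.96 z [-0. -0. -1.] gap 79.7 F [-0.29 -0.76 -0.74] 0.0
units to (469.6, 345.8, 87.7) [ 0.04 -0.01  4.34]
grease_tub wrist 0.61 xy [466.58 347.98] err 0.046
```

Request:
{"fn": "step_arm", "kwargs": {"steps": "0.85 0.04 0 0.5 0; 0.85 0 0 1 0; 0.85 0 0 1 0; 0.85 0 0 1 0; 0.85 0 0 0.84 0; 0.85 0 0 0 0; 0.85 0 0 0 0; 0.85 0 0 0 0"}}

```text
time_s: 40.05
tool_pos: [470.0, 347.2, 89.0]
tcp_rot: [0.329, 3.122, 0.002]
contact_force: [-0.2, 0.6, 1.0]
finger_gap: 79.9
gripper_force: 0.0
```

```bash
python3 - <<'E'
from h import *
s,R=st();go(s,R,(469.6,345.8,87.7))
E
```

```text
t 40.05 tcp [469.98 347.21  89.03] ydeg 77.96 z [ 0.  0. -1.] gap 79.9 F [-0.2   0.63  1.  ] 0.0
units to (469.6, 345.8, 87.7) [ 0.   -0.06  0.05]
```

Request:
{"fn": "step_arm", "kwargs": {"steps": "0.8 0 -0.04 0 0; 0.65 0 0 0 0; 0.5 0 0 0 0; 0.5 0 0 0 0; 0.5 0 0 0 0; 0.5 0 0 0 0; 0.5 0 0 0 0"}}

```text
time_s: 40.75
tool_pos: [469.0, 346.2, 88.0]
tcp_rot: [0.329, 3.124, 0.0]
contact_force: [-0.7, -1.0, 3.4]
finger_gap: 55.4
gripper_force: 30.0
```

Request:
{"fn": "step_arm", "kwargs": {"steps": "0.5 0 0 -0.4 0; 0.5 0 0 -1 0; 0.5 0 0 -1 0; 0.5 0 0 -1 0; 0.5 0 0 -1 0; 0.5 -0.21 -0.48 0 0; 0.5 -0.42 -0.96 0 0; 0.5 -0.42 -0.96 0 0"}}

```text
time_s: 41.55
tool_pos: [481.3, 280.4, 196.0]
tcp_rot: [-0.327, -3.123, 0.002]
contact_force: [1.1, 1.3, -2.8]
finger_gap: 55.4
gripper_force: 30.0
```

Request:
{"fn": "step_arm", "kwargs": {"steps": "0.5 -0.42 -0.96 0 0; 0.5 -0.42 -0.96 0 0; 0.5 -0.42 -0.96 0 0; 0.5 -0.42 -0.96 0 0; 0.5 -0.42 -0.96 0 0; 0.5 -0.42 -0.96 0 0; 0.5 -0.42 -0.96 0 0; 0.5 -0.25 -0.5 0 0"}}

```text
time_s: 42.35
tool_pos: [521.6, 86.6, 196.0]
tcp_rot: [-0.332, -3.121, 0.001]
contact_force: [0.3, 1.1, -1.6]
finger_gap: 55.5
gripper_force: 30.0
```

Request:
{"fn": "step_arm", "kwargs": {"steps": "0.5 0 0 1 0; 0.5 0 0 1 0; 0.5 0 0 1 0; 0.5 0 0 0.8 0; 0.5 0 0 0 0; 0.5 0 0 0 0; 0.5 0 0 0 0"}}

```text
time_s: 43.05
tool_pos: [523.3, 88.8, 103.9]
tcp_rot: [0.329, 3.122, 0.0]
contact_force: [-0.0, -0.7, -1.7]
finger_gap: 55.1
gripper_force: 30.0
```

```bash
python3 - <<'E'
from h import *
s,R=st();go(s,R,(523.6,89.0,84))
fit([Cam('side'),Cam('scene')],'grease_tub',(523.6,89),s['tool_pos'][2]-81)
E
```

```text
t 43.05 tcp [523.28  88.75 103.89] ydeg 77.98 z [ 0. -0. -1.] gap 55.1 F [-0.03 -0.67 -1.67] 30.0
units to (523.6, 89.0, 84) [-0.01  0.01  0.8 ]
grease_tub side 0.62 xy [523.19  88.13] err 0.185
grease_tub scene 0.88 xy [524.44  89.5 ] err 0.394
```

Request:
{"fn": "step_arm", "kwargs": {"steps": "0.5 0 0 0.4 0; 0.5 0.01 0.01 0.36 0; 0.5 0 0 0 0; 0.5 0 0 0 0"}}

```text
time_s: 43.65
tool_pos: [521.7, 89.1, 82.9]
tcp_rot: [-0.329, -3.123, 0.0]
contact_force: [-0.5, 0.7, -2.8]
finger_gap: 55.0
gripper_force: 30.0
```

Request:
{"fn": "step_arm", "kwargs": {"steps": "0.5 0 0 0.06 0; 0.5 0 0 0 0; 0.5 0 0 0 0"}}

```text
time_s: 43.95
tool_pos: [522.2, 89.1, 82.5]
tcp_rot: [-0.329, -3.124, 0.0]
contact_force: [-2.5, -0.2, 3.0]
finger_gap: 55.6
gripper_force: 30.0
```

Request:
{"fn": "step_arm", "kwargs": {"steps": "0.7 0 0 0 0; 0.85 0 0 0 0; 0.85 0 0 0 0; 0.85 0 0 -0.6 0; 0.85 0 0 -1 0; 0.85 0 0 -1 0; 0.85 0 0 -1 0; 0.85 0 0 -1 0"}}

```text
time_s: 44.75
tool_pos: [522.4, 89.1, 199.5]
tcp_rot: [0.329, 3.123, 0.0]
contact_force: [0.8, -1.5, 0.0]
finger_gap: 80.0
gripper_force: 0.0
```

Request:
{"fn": "step_arm", "kwargs": {"steps": "0.55 0.28 0.5 0 0; 0.55 0.56 0.98 0 0; 0.55 0.56 0.98 0 0; 0.55 0.56 0.98 0 0; 0.55 0.56 0.98 0 0; 0.55 0.56 0.98 0 0; 0.55 0.29 0.47 0 0; 0.55 0 0 0 0"}}

```text
time_s: 45.55
tool_pos: [469.3, 251.5, 196.6]
tcp_rot: [-0.324, -3.124, 0.001]
contact_force: [-0.0, -1.1, -0.2]
finger_gap: 51.4
gripper_force: 0.0
```

Request:
{"fn": "step_arm", "kwargs": {"steps": "0.55 0 0 1 0; 0.55 0 0 1 0; 0.55 0 0 1 0; 0.55 0 0 1 0; 0.55 0 0 0 0; 0.55 0 0 0 0"}}

```text
time_s: 46.15
tool_pos: [470.6, 249.5, 97.3]
tcp_rot: [-0.33, -3.124, 0.001]
contact_force: [0.3, 0.3, 0.3]
finger_gap: 51.8
gripper_force: 0.0
```

```bash
python3 - <<'E'
from h import *
s,R=st();go(s,R,(470.3,250.3,51.2))
w=Cam('wrist');M=arm.outline_of('wrist','tape_measure')[0]['mask']
for r in range(190,300,20):
    c=np.where(M[r])[0];print(r,c[[0,-1]] if len(c) else '')
E
```

```text
t 46.15 tcp [470.65 249.49  97.31] ydeg 77.93 z [-0. -0. -1.] gap 51.8 F [0.32 0.27 0.27] 0.0
units to (470.3, 250.3, 51.2) [0.02 0.03 1.84]
190 [257 304]
210 [253 310]
230 [253 312]
250 [253 311]
270 [252 306]
290 [258 299]
```

Request:
{"fn": "step_arm", "kwargs": {"steps": "0.55 0.01 0.03 0.9 0; 0.55 0 0 0.9 0; 0.55 0 0 0 0; 0.55 0 0 0 0; 0.4 0 0 0 0; 0.25 0 0 0 0; 0.25 0 0 0 0; 0.25 0 0 0 0"}}

```text
time_s: 47.05
tool_pos: [471.1, 251.0, 53.3]
tcp_rot: [0.328, 3.123, 0.0]
contact_force: [-1.6, -1.5, 4.8]
finger_gap: 31.3
gripper_force: 29.8
```

Request:
{"fn": "step_arm", "kwargs": {"steps": "0.25 0 0 0 0; 0.25 0 0 0 0"}}

```text
time_s: 47.25
tool_pos: [471.1, 251.0, 53.3]
tcp_rot: [0.329, 3.123, 0.0]
contact_force: [-1.7, -1.5, 6.0]
finger_gap: 31.4
gripper_force: 29.8
```

Request:
{"fn": "step_arm", "kwargs": {"steps": "0.25 0 0 -0.5 0; 0.25 0 0 -0.8 0; 0.25 0 0 -1 0; 0.25 0 0 -1 0; 0.25 0 0 -1 0; 0.25 0 0 -1 0; 0.25 0 0 -0.3 0; 0.25 -0.13 -0.46 0 0"}}

```text
time_s: 48.05
tool_pos: [471.4, 239.5, 193.1]
tcp_rot: [0.326, 3.123, 0.002]
contact_force: [1.2, 0.1, -4.1]
finger_gap: 31.6
gripper_force: 29.8
```

Request:
{"fn": "step_arm", "kwargs": {"steps": "0.25 -0.27 -0.95 0 0; 0.25 -0.27 -0.95 0 0; 0.25 -0.27 -0.95 0 0; 0.25 -0.27 -0.95 0 0; 0.25 -0.27 -0.95 0 0; 0.25 -0.27 -0.95 0 0; 0.25 -0.27 -0.95 0 0; 0.25 -0.27 -0.95 0 0"}}

```text
time_s: 48.85
tool_pos: [482.8, 40.5, 190.0]
tcp_rot: [-0.329, -3.12, 0.0]
contact_force: [0.8, -0.9, -3.4]
finger_gap: 31.8
gripper_force: 29.8
```

Request:
{"fn": "step_arm", "kwargs": {"steps": "0.25 -0.27 -0.95 0 0; 0.25 -0.27 -0.95 0 0; 0.25 -0.27 -0.95 0 0; 0.25 -0.16 -0.54 0 0; 0.25 0 0 1 0; 0.25 0 0 1 0; 0.25 0 0 1 0; 0.25 0 0 1 0"}}

```text
time_s: 49.65
tool_pos: [489.3, -45.9, 90.1]
tcp_rot: [-0.329, -3.122, -0.001]
contact_force: [0.1, -0.3, -3.3]
finger_gap: 31.6
gripper_force: 29.8
```

Request:
{"fn": "step_arm", "kwargs": {"steps": "0.25 0 0 0.8 0; 0.25 0 0 0.3 0; 0.25 0 0 0 0; 0.25 0 0 0 0; 0.25 0 0 0 0; 0.25 0 0 0 0"}}

```text
time_s: 50.25
tool_pos: [491.2, -46.2, 65.8]
tcp_rot: [0.329, 3.122, -0.001]
contact_force: [-0.1, -0.7, -3.4]
finger_gap: 31.3
gripper_force: 29.8
```

```bash
python3 - <<'E'
from h import *
s,R=st();go(s,R,(491.3,-46.1,48.3))
E
```

```text
t 50.25 tcp [491.21 -46.23  65.78] ydeg 77.98 z [ 0. -0. -1.] gap 31.3 F [-0.11 -0.73 -3.38] 29.8
units to (491.3, -46.1, 48.3) [-0.    0.01  0.7 ]
```

Request:
{"fn": "step_arm", "kwargs": {"steps": "0.25 0 0 0.4 0; 0.25 0 0 0.26 0; 0.25 0 0 0 0; 0.25 0 0 0 0"}}

```text
time_s: 50.65
tool_pos: [490.4, -46.0, 47.8]
tcp_rot: [-0.329, -3.124, -0.0]
contact_force: [-0.4, -0.0, -2.8]
finger_gap: 31.6
gripper_force: 29.9
```

Request:
{"fn": "step_arm", "kwargs": {"steps": "0.25 0 0 0.04 0; 0.25 0 0 0 0; 0.25 0 0 0 0"}}

```text
time_s: 50.95
tool_pos: [490.4, -46.0, 47.8]
tcp_rot: [-0.329, -3.124, 0.0]
contact_force: [-4.4, 1.3, 5.9]
finger_gap: 31.4
gripper_force: 29.9
```

Request:
{"fn": "step_arm", "kwargs": {"steps": "0.38 0 0 0 0; 0.5 0 0 0 0; 0.5 0 0 0 0; 0.5 0 0 -0.6 0; 0.5 0 0 -1 0; 0.5 0 0 -1 0; 0.5 0 0 -1 0; 0.5 0 0 -1 0"}}

```text
time_s: 51.75
tool_pos: [490.3, -46.0, 163.1]
tcp_rot: [-0.329, -3.124, -0.0]
contact_force: [0.1, 0.4, 0.3]
finger_gap: 47.0
gripper_force: 0.0
```

Request:
{"fn": "step_arm", "kwargs": {"steps": "0.6 0 0 -1 0; 0.7 0 0 -1 0; 1 0 0 -1 0; 1 0 0 -0.4 0; 1 -0.06 0.96 0 0; 1 -0.07 0.96 0 0; 1 -0.06 0.96 0 0; 1 -0.07 0.96 0 0"}}

```text
time_s: 52.55
tool_pos: [516.6, 47.5, 246.2]
tcp_rot: [-0.329, -3.123, -0.0]
contact_force: [-0.0, 0.0, -0.1]
finger_gap: 94.0
gripper_force: 0.0
```

Request:
{"fn": "step_arm", "kwargs": {"steps": "1 -0.06 0.96 0 0; 1 -0.07 0.96 0 0; 1 -0.06 0.96 0 0; 1 -0.07 0.96 0 0; 1 -0.06 0.96 0 0; 1 -0.07 0.96 0 0; 1 -0.06 0.96 0 0; 1 -0.07 0.96 0 0"}}

```text
time_s: 53.35
tool_pos: [569.3, 232.5, 245.9]
tcp_rot: [-0.329, -3.123, 0.001]
contact_force: [0.5, -0.8, 0.2]
finger_gap: 93.8
gripper_force: 0.0
```

Request:
{"fn": "step_arm", "kwargs": {"steps": "1 -0.06 0.96 0 0; 1 -0.07 0.96 0 0; 1 -0.06 0.93 0 0; 1 0 0 0 0; 1 0 0 0 0"}}

```text
time_s: 53.85
tool_pos: [588.5, 300.1, 245.9]
tcp_rot: [-0.328, -3.123, 0.002]
contact_force: [0.1, 0.1, -0.7]
finger_gap: 93.9
gripper_force: 0.0
```

```bash
python3 - <<'E'
from h import *
s,R=st();go(s,R,(589.0,300.3,140.4))
C=[Cam('scene'),Cam('side')]
for c in C: lm(c.n,['tape_measure','tape_middle','grease_tub','spray_can','coupling'])
fit(C,'grease_tub',(522.5,89),3)
E
```

```text
t 53.85 tcp [588.52 300.13 245.94] ydeg 78.02 z [-0. -0. -1.] gap 93.9 F [ 0.09  0.11 -0.71] 0.0
units to (589.0, 300.3, 140.4) [-0.02  0.02  4.22]
scene tape_measure [(0.62, array([501.3, -45. ,   3. ]))]
scene tape_middle [(0.74, array([487.1, -42.3,   3.9]))]
scene grease_tub [(0.78, array([519.7,  87.5,   0.4]))]
scene spray_can [(0.6, array([589.6, 299. ,   8. ]))]
scene coupling [(0.97, array([ 475.7, -185.1,    9.4]))]
side tape_measure [(0.8, array([500.8, -50.1,   3.3])), (0.61, array([ 476. , -179.3,    6.6]))]
side tape_middle [(0.66, array([492. , -42.1,   7.4]))]
side grease_tub [(0.6, array([521.7,  93.6,   1.4]))]
side spray_can [(0.93, array([588.7, 300.3,   8.1]))]
side coupling [(0.84, array([ 473. , -182.2,    9. ]))]
grease_tub scene 0.71 xy [522.91  89.4 ] err 0.073
grease_tub side 0.61 xy [522.72  88.52] err 0.061
```

Request:
{"fn": "step_arm", "kwargs": {"steps": "1 -0.02 0.01 0 -0.65; 1 0 0 0.6 0; 1 0 0 1 0; 1 0 0 1 0; 1 0 0 1 0; 1 0 0 0.6 0; 1 0 0 0 0; 1 0 0 0 0"}}

```text
time_s: 55.35
tool_pos: [589.8, 300.5, 142.5]
tcp_rot: [0.248, 3.131, 0.0]
contact_force: [0.1, -0.5, -0.2]
finger_gap: 93.9
gripper_force: 0.0
```

Request:
{"fn": "step_arm", "kwargs": {"steps": "1 0 0 0 0; 0.8 0 0 0 0; 0.6 0 0 0 0; 0.6 0 0 0 0; 0.6 0 0 0 0; 0.6 0 0 0 0; 0.6 0 0 0 0"}}

```text
time_s: 56.05
tool_pos: [589.6, 300.5, 142.5]
tcp_rot: [0.248, 3.132, 0.0]
contact_force: [-0.8, 0.0, 1.4]
finger_gap: 64.8
gripper_force: 30.0
```

```bash
python3 - <<'E'
from h import *
s,R=st();go(s,R,(589,300.3,140.4))
E
```

```text
t 56.05 tcp [589.63 300.47 142.46] ydeg 80.96 z [ 0.  0. -1.] gap 64.8 F [-0.78  0.    1.43] 30.0
units to (589, 300.3, 140.4) [ 0.02 -0.01  0.08]
```

Request:
{"fn": "step_arm", "kwargs": {"steps": "0.6 0 0 -0.5 0; 0.6 0 0 -0.8 0; 0.6 0 0 -1 0; 0.6 0 0 -1 0; 0.6 0 0 -1 0; 0.6 0 0 -1 0; 0.6 0 0 -0.7 0; 0.6 0.17 -0.48 0 0"}}

```text
time_s: 56.85
tool_pos: [584.6, 290.0, 295.5]
tcp_rot: [0.245, 3.127, 0.003]
contact_force: [0.4, -0.6, -2.8]
finger_gap: 64.9
gripper_force: 30.0
```

Request:
{"fn": "step_arm", "kwargs": {"steps": "0.6 0.33 -0.97 0 0; 0.6 0.33 -0.97 0 0; 0.6 0.33 -0.97 0 0; 0.6 0.34 -0.97 0 0; 0.6 0.33 -0.97 0 0; 0.6 0.33 -0.97 0 0; 0.6 0.33 -0.97 0 0; 0.6 0.34 -0.97 0 0"}}

```text
time_s: 57.65
tool_pos: [485.3, 106.8, 290.2]
tcp_rot: [-0.248, -3.129, 0.001]
contact_force: [-0.6, 0.1, -2.5]
finger_gap: 64.5
gripper_force: 30.0
```

Request:
{"fn": "step_arm", "kwargs": {"steps": "0.6 0.33 -0.97 0 0; 0.6 0.33 -0.97 0 0; 0.6 0.33 -0.97 0 0; 0.6 0.18 -0.5 0 0; 0.6 0 0 0.6 0; 0.6 0 0 1 0; 0.6 0 0 1 0; 0.6 0 0 1 0"}}

```text
time_s: 58.45
tool_pos: [444.3, 29.4, 199.7]
tcp_rot: [-0.247, -3.13, -0.001]
contact_force: [0.2, 0.3, -2.8]
finger_gap: 64.6
gripper_force: 30.0
```

Request:
{"fn": "step_arm", "kwargs": {"steps": "0.6 0 0 1 0; 0.6 0 0 0.7 0; 0.6 0 0 0.2 0; 0.6 0 0 0 0; 0.6 0 0 0 0; 0.6 0 0 0 0"}}

```text
time_s: 59.05
tool_pos: [445.8, 28.5, 155.8]
tcp_rot: [0.247, 3.13, -0.0]
contact_force: [0.6, -0.0, -2.3]
finger_gap: 64.6
gripper_force: 30.0
```

```bash
python3 - <<'E'
from h import *
s,R=st();go(s,R,(445,28.6,137.5))
E
```

```text
t 59.05 tcp [445.83  28.53 155.8 ] ydeg 80.97 z [ 0. -0. -1.] gap 64.6 F [ 0.57 -0.04 -2.34] 30.0
units to (445, 28.6, 137.5) [ 0.03 -0.    0.73]
```

Request:
{"fn": "step_arm", "kwargs": {"steps": "0.6 0.03 0 0.4 0; 0.6 0 0 0.28 0; 0.6 0 0 0 0; 0.6 0 0 0 0"}}

```text
time_s: 59.45
tool_pos: [444.0, 28.7, 137.3]
tcp_rot: [-0.248, -3.131, -0.0]
contact_force: [-0.4, 0.3, -3.4]
finger_gap: 64.7
gripper_force: 30.0
```

Request:
{"fn": "step_arm", "kwargs": {"steps": "0.6 0 0 0.05 0; 0.6 0 0 0 0; 0.6 0 0 0 0"}}

```text
time_s: 59.75
tool_pos: [444.4, 28.6, 136.9]
tcp_rot: [0.247, 3.131, -0.0]
contact_force: [-2.0, -0.0, 3.0]
finger_gap: 64.4
gripper_force: 30.0
```

Contact at the original spot. I'll release, rise and check everything.

Request:
{"fn": "step_arm", "kwargs": {"steps": "0.75 0 0 0 0; 0.9 0 0 0 0; 1 0 0 0 0; 1 0 0 0 0; 1 0 0 -0.6 0; 1 0 0 -1 0; 1 0 0 -1 0; 1 0 0 -1 0"}}

```text
time_s: 60.55
tool_pos: [444.1, 28.7, 227.3]
tcp_rot: [-0.248, -3.132, -0.0]
contact_force: [0.5, -0.3, 0.1]
finger_gap: 93.9
gripper_force: 0.0
```

Request:
{"fn": "step_arm", "kwargs": {"steps": "1 0 0 -1 0; 1 0 0 -1 0; 1 0 0 -1 0; 1 0.7 0.9 0 0; 1 0.7 0.9 0 0; 1 0.7 0.9 0 0; 1 0 0.9 0 0; 1 0 0 0 0"}}

```text
time_s: 61.35
tool_pos: [406.3, 127.3, 301.5]
tcp_rot: [0.242, 3.132, 0.001]
contact_force: [-0.7, -0.8, 0.7]
finger_gap: 93.7
gripper_force: 0.0
```

```bash
python3 - <<'E'
from h import *
st()
C=[Cam('scene'),Cam('side'),Cam('wrist')];a,b,w=C
fit(C,'spray_can',(444,28.6),3);fit(C,'grease_tub',(522.5,89),3);fit(C[:2],'coupling',(476,-180),10)
for c in C: lm(c.n,['tape_measure','tape_middle','strap_ring'])
cv2.imwrite('pics/fin.png',np.vstack([np.hstack([cv2.resize(a.px[150:380,130:400,::-1],None,fx=1.45,fy=1.45),cv2.resize(b.px[120:350,120:390,::-1],None,fx=1.45,fy=1.45)]),cv2.resize(w.px[150:320,:,::-1],(784,238))]))
E
```

```text
t 61.35 tcp [406.27 127.3  301.55] ydeg 81.16 z [ 0.  0. -1.] gap 93.7 F [-0.7 -0.8  0.7] 0.0
spray_can scene 0.66 xy [444.89  30.16] err 0.051
spray_can side 0.86 xy [442.76  28.4 ] err 0.044
spray_can wrist 0.83 xy [441.    30.99] err 0.326
grease_tub scene 0.63 xy [541.06  87.12] err 1.962
grease_tub side 0.56 xy [522.22  88.36] err 0.066
grease_tub wrist 0.86 xy [520.94  90.79] err 0.031
coupling scene 0.84 xy [ 477.86 -180.68] err 0.157
coupling side 0.68 xy [ 476.41 -180.07] err 0.09
scene tape_measure [(0.56, array([497.5, -46. ,   0.6]))]
scene tape_middle [(0.63, array([484.2, -41.8,   2.1]))]
scene strap_ring [(0.79, array([702.9, 384.9,   5.3]))]
side tape_measure [(0.71, array([502.3, -47. ,   3.9]))]
side tape_middle [(0.79, array([490.1, -41.9,   5.9]))]
side strap_ring []
wrist tape_measure []
wrist tape_middle []
wrist strap_ring [(0.52, array([702.9, 386. ,  -1. ]))]
```

View pics/fin.png

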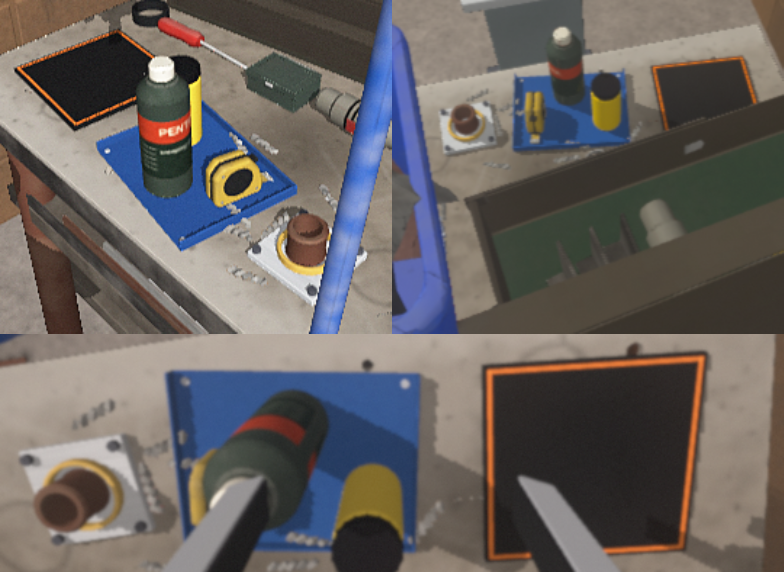

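All three things are back in the bay, and the coupling is in the ring. As a last check, I'll register the tape patch against the first pictures.

```bash
python3 - <<'E'
from h import *
for n in('scene','side'):
    c=Cam(n);o=cv2.cvtColor(cv2.imread(f'pics/a_{n}.png'),cv2.COLOR_BGR2GRAY);g=cv2.cvtColor(c.px,cv2.COLOR_RGB2GRAY)
    for nm,p,h in(('tape',(490,-46,28),15),('tub',(522.5,89,112),13),('can',(444,28.6,150),20),('ring',(703,386,11),14)):
        u,v=c.proj(p).round().astype(int);t=o[v-h:v+h,u-h:u+h];U=4
        A=cv2.resize(t,None,fx=U,fy=U,interpolation=cv2.INTER_CUBIC);B=cv2.resize(g[v-h-6:v+h+6,u-h-6:u+h+6],None,fx=U,fy=U,interpolation=cv2.INTER_CUBIC)
        try:
            _,s,_,l=cv2.minMaxLoc(cv2.matchTemplate(B,A,cv2.TM_CCOEFF_NORMED));d=np.array(l)/U-6
            print(n,nm,'px shift',d,'score',round(s,2),'mm',(c.onz(u+d[0],v+d[1],p[2])-c.onz(u,v,p[2]))[:2])
        except Exception as e: print(n,nm,'skip')
E
```

```text
scene tape px shift [-0.5  0. ] score 0.97 mm [-0.67  0.64]
scene tub px shift [-0.25  0.25] score 0.99 mm [-0.92 -0.32]
scene can px shift [-0.25  0.  ] score 0.99 mm [-0.31  0.3 ]
scene ring px shift [0. 0.] score 0.97 mm [0. 0.]
side tape px shift [ 0.25 -0.25] score 0.98 mm [-0.67  0.82]
side tub px shift [ 0.   -0.25] score 0.99 mm [-0.79  0.18]
side can px shift [0. 0.] score 1.0 mm [0. 0.]
side ring px shift [-0.25 -0.25] score 0.43 mm [-0.89 -0.39]
```

All of them are within 1 mm of where they started.

```bash
python3 -c "
from plant import arm
print(arm.job_done())"
```

```text
the job is handed in; nothing more can be done
None
```

The job is handed in: the coupling stands upright in the nest ring, the can, tub and tape measure are back in the bay within about 1 mm of where they stood, and the arm is clear of everything, at about 61 s on the robot's clock.

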